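# Clamp a specimen holder in an undercut cam fixture

## Task

Mount the specimen holder in the clamping fixture: stand it between the open cam and the retaining block, red-lined end towards the block, slide it in under the overhanging lip until you feel it bear on the hidden depth stop, and let go of it. Then swing the red-handled cam lever round until the cam holds the holder snugly against the stop, and leave it clamped so. Whoever used it last set the stop, so go by feel, force neither holder nor lever, and leave the other things on the bench where they are.

Things in the scene. Friction and masses are not known exactly. Their poses are not given: they have to be found in the camera images.
- holder: Loose aluminium specimen holder, 0.2 to 0.35 kg, carrying a dark green resin mount. Foot 60 (x) x 50 (y) x 8 mm high, corners rounded 5 mm. Its square neck, 32 x 32 mm, 8 to 44 mm above the underside, is centred at x = -8 mm: grip it on two facing flats. The mount rises to 54 mm. Origin: centre of the underside, z up, +x to the end that enters the pocket (short red line on that end).
- holder_nose (a point): Middle of the holder's +x end face: 30 mm ahead of its origin, 4 mm above its underside; axes as the holder's.
- holder_grip (a point): On the middle axis of the holder's neck, 8 mm behind its origin (towards -x) and 40 mm above its underside: the height to grip at, fingers clear of the lip and the cam; axes as the holder's.
- fixture: Clamping fixture fixed to the bench; origin on the bench, z up, +x the direction in which the holder slides in. Grey base plate 104 mm wide, 8 mm thick, x -117 to +55 mm. On it, at x -9 to +42 mm, a bright steel retaining block 89 mm wide, top 23.5 mm above the bench. The foot is set down between the open cam and the block's lip, about 70 mm apart, then slid in.
- pocket_mouth (a point): On the base plate's top (8 mm above the bench) under the middle of the lip's edge; x into the pocket. The pocket is 53 mm wide, rounded at the mouth, and 9.5 mm high under a lip 6 mm thick. Hidden in it, a screw-set depth stop meets the holder's end 10 to 17 mm behind the lip's edge, differently each time; its sprung pad yields 1 mm per 20 N, and 6 to 10 N of push is plenty.
- cam_pivot (a point): Axis of the cam lever, on the base plate's top (8 mm above the bench), on the slide's middle line, 73 mm in front of the lip's edge; axes as the fixture's. The dark steel cam is a round eccentric that swings towards the foot's rear end as the lever is closed. Cam and lever stay below 24 mm over the bench, the handle apart.
- cam_lever (a joint): Angle of the cam lever, rad: 0 fully open, 2.6 at its end stop; it grows, and tightens, counter-clockwise seen from above. It turns freely to 1.5 and meets a seated foot between 1.7 and 2.2, as the stop is set. Hinge friction (3 to 4 N at the handle) keeps it where it is left. Once it bears, the force at the handle rises steeply: 7 to 10 N along the swing is snug, over 12 N too much.
- lever_grip (a point): On the axis of the lever's upright red handle (round, 14 mm across, 23 to 58 mm above the bench), 42 mm above the bench and 86 mm from the pivot axis. Seen from the pivot it stands at 1.788 rad + lever angle, counter-clockwise from the fixture's x.
- petri_a: Bystander: clear lidded petri dish, 60 mm across, 15 mm high; origin at the centre of its underside.
- loupe: Bystander: black bench loupe, 37 mm across, 33 mm high; origin at the centre of its underside.
- vial_1: Bystander: small vial with a blue cap, 18 mm across, 48 mm high; origin at the centre of its underside.
- tweezers_a: Bystander: bright steel tweezers lying flat, 118 mm long (its y), 12 mm wide, 10 mm high; origin at the middle of its underside.
Mind the look-alikes: they are no part of the job. There is more than one size of the holder; the job needs the smallest.

How it is judged:
By the outcome, as a careful person would: the job done as asked, in the order asked, and still so for the second after the job is handed in, with the robot touching nothing.
It also fails if it takes over 72 s, if anything falls off the work surface, if the arm or the gripper's body presses on something with over 40 N, if the wrist force passes 120 N, or if a joint passes its speed limit or range.

## Robot

A 6-joint arm with a two-finger parallel gripper is mounted at the origin on a cart in front of the work surface, level with it; the furniture and walls round the work are solid. World frame = base frame: x ahead of the robot, y to its left, z up, the work surface at z = 0. Lengths are in m, angles in degrees, forces in N, time in s.
With the tool pointing down it reaches from about 0.4 to 0.825 m from the base axis. Payload 7 kg.
Tool frame: the origin (TCP) lies at the very end of the fingers, on their centre line; the grasp point (between the pads) lies 19 mm behind it; z points along the fingers, y is the line along which they close (so a half turn about z gives the same grasp; the last joint's range is limited). The gripper opens to 88 mm and grips with 3 to 60 N. Pads are 19 mm wide; open, the fingers measure 130 mm over their backs; the gripper's body (78 mm by 193 mm) begins 47 mm behind the grasp point.
Start: joints at [87.726, 20.546, 0.682, 0, -70.136, -16.507], TCP at [0.217, 0.639, 0.227] pointing down, gripper open.
Joint ranges: [-176.03, 176.03], [-82.01, 121.73], [-58.28, 71.71], [-173.87, 95.51], [-174.79, -0.11], [-173.66, 173.66]. Speed limits (degrees/s): [136.94, 136.94, 172.46, 180, 180, 180].

## Interface

Orientations are given as [roll, pitch, yaw] about the fixed x, y, z axes, in that order (R = Rz(yaw) Ry(pitch) Rx(roll)).
In Python, from plant import r gives the robot as it stands. The module is installed in compiled form; this text tells all that it offers.
- The arm moves only by the tool jog_arm, never from a script. Its arguments are lists of equal length, an entry for each row: "travel": the shift along the tool's x, y, z each as a share of 50 cm, from -1 to 1, a list of three; "dr": the turn, a rotation vector about the tool's x, y, z each as a share of 360 degrees, from -1 to 1, a list of three; "claw": the opening, from 0 (shut) to 1 (fully open). A call has exactly 10 rows; each row is the pose to reach, as a shift and turn from the pose commanded when the call began, along the tool's axes at that moment, turning the shorter way round; what a row does not reach only later rows make up. A row lasts 1/8 s, in which the tool goes at most 62.5 mm and 10.7 degrees, less where a joint would pass 70% of its speed; a pose out of reach is approached as far as the arm can. A call with a number of a shift or a turn outside -1 to 1 is refused whole. A call with a gripper value outside its range is refused whole. The fingers move at their own pace and stop on an object; "newtons" is the grip in N (left out, the last holds). Time passes only in rows, so rows that repeat a pose let the fingers close, or fill a call up. It gives the time, the measured TCP pose, the force, the opening and the grip force at its end, in the units of the state.
- r.get_state(): the state, without advancing time (a new reading comes with each control period).
- r.capture(name): name is "scene" or "side" or "wrist"; returns a dict with "pixels" (384x512x3 uint8, red, green, blue), "range_z" (384x512 float32, m along the optical axis (not along the pixel's ray), 0 where there is no reading), "fx", "fy", "cx", "cy" (pixels), "position" and "attitude" of the camera in the world; the wrist camera has in their place "hand_eye" (4x4, takes a point from camera to tool coordinates, whose origin is the TCP and whose axes are the flange's). Camera axes: x right, y up, looking along -z (the intrinsics and any distortion apply to the point x, -y, -z); pixel columns grow to the right and rows downward; lengths in m; the calibration is good to about 2 mm. A picture is of the moment at which its call begins: read the wrist's pose just before it.
- r.close_job(): hands the job in; it is judged then, once.
Trained networks look in the newest picture that a camera, given by its name, has taken for a name from the list of things; names that differ only in an ending like _2 or _b are one class to them, and where a whole thing is asked for, a point or a joint stands for the part that bears it (a point fixed in the world has none). Each returns a list of dicts, best first, with "conf" (0 to 1); they miss things now and then, are a little off and sometimes report something else, mostly with a low value. They report only what shows in the picture. A call takes as long as a camera call. They do not tell look-alikes from the thing itself.
- r.boxes_of(name, camera): "extent" ([left, top, right, bottom] in pixels, round what is visible of it).
- r.regions_of(name, camera): "pixels" (384x512 bool, what is visible of it) and "extent" ([left, top, right, bottom] in pixels, round what is visible of it).
- r.tip_of(name, camera): "at" ([column, row] in pixels: a listed point, or the origin of a listed thing).
The state is a dict: "time_s": time; "joints": joint angles; "qd": joint speeds; "joint_torque": joint torques, N m; "tcp_pos": TCP position; "eef_rot": TCP orientation; "contact_force": force on the tool from outside, world axes, zero at the start; "moment": the same for the moment, N m; "gripper_width": finger opening in m; "gripper_force": force on a finger pad.
Only numpy, scipy, OpenCV 4.12 (cv2) and the standard library are available. Lean on these libraries where they do the work, as an engineer would, in place of code of your own. Each camera call takes 0.05 s, during which the arm holds its last target. There are 200 camera calls.

## Working session

There is one attempt and no reset: what is moved stays moved. The work goes in short steps, Python scripts to look and compute and a tool call to move; the robot and the scene stay as the last step left them, time stands still between calls to the robot, and variables do not carry over. Pictures are saved under pics/ and viewed, at most 10 in all, crops included, and the job is handed in when it is done.

Besides the shell and the picture viewer there is one more tool, called after "Request:" as name(argument=value, ...), one argument or row to a line, values as JSON. jog_arm: Moves the arm, as the interface text tells. Its arguments: {"type":"object","properties":{"travel":{"type":"array"},"dr":{"type":"array"},"claw":{"type":"array"},"newtons":{"type":"number"}},"required":["travel","dr","claw"]}

```bash
mkdir -p pics
cat > h.py <<'E'
import numpy as np, cv2
from scipy.spatial.transform import Rotation as R
from plant import r
def cap(n):
    s=r.get_state(); c=r.capture(n)
    if 'hand_eye' in c:
        T=np.eye(4); T[:3,:3]=R.from_euler('xyz',s['eef_rot'],degrees=True).as_matrix(); T[:3,3]=s['tcp_pos']
        c['T']=T@np.array(c['hand_eye'])
    else:
        T=np.eye(4); a=np.array(c['attitude'],float)
        c['att']=a
        T[:3,:3]=a if a.shape==(3,3) else R.from_euler('xyz',a,degrees=True).as_matrix()
        T[:3,3]=c['position']; c['T']=T
    return c
def cloud(c):
    z=c['range_z']; v,u=np.mgrid[:384,:512]
    P=np.stack([(u-c['cx'])/c['fx']*z,-(v-c['cy'])/c['fy']*z,-z],-1)
    W=P@c['T'][:3,:3].T+c['T'][:3,3]; W[z==0]=np.nan
    return W
def save(c,n,crop=None,k=1):
    im=c['pixels'][:,:,::-1]
    if crop: im=im[crop[1]:crop[3],crop[0]:crop[2]]
    cv2.imwrite('pics/'+n,cv2.resize(im,None,fx=k,fy=k,interpolation=cv2.INTER_CUBIC))
E
python3 - <<'E'
from h import *
s=r.get_state(); print(s)
for n in ['scene','side','wrist']:
    c=cap(n); print(n,c.keys(),c.get('attitude'),c.get('position'),c['fx'],c['cx']); W=cloud(c)
    save(c,n+'0.png'); np.savez(n+'0.npz',W=W,im=c['pixels'],T=c['T'])
    for t in ['holder','fixture','cam_lever','petri_a','loupe','vial_1','tweezers_a']:
        print(t,[(np.round(b['extent']).astype(int).tolist(),round(b['conf'],2)) for b in r.boxes_of(t,n)])
    for t in ['holder_grip','holder_nose','lever_grip','pocket_mouth','cam_pivot','fixture']:
        try:
            o=r.tip_of(t,n)
            print(t,[(np.round(b['at']).tolist(),round(b['conf'],2),np.round(W[int(b['at'][1]),int(b['at'][0])],3).tolist()) for b in o])
        except Exception as e: print(t,e)
a=cv2.imread('pics/scene0.png');b=cv2.imread('pics/side0.png')
E
```

```text
{'time_s': 0.0, 'joints': array([ 8.77257001e+01,  2.05936017e+01,  6.31790895e-01, -1.82202783e-02,
       -7.01337945e+01, -1.65065101e+01]), 'qd': array([-0.03276139,  0.03532301,  0.0228024 , -0.07054328, -0.03761675,
        0.01709981]), 'joint_torque': array([-9.24944325e-04, -5.82721531e+01,  2.93044871e+01,  6.99722081e+00,
        6.80449579e-03, -1.75606833e-04]), 'tcp_pos': array([0.21719934, 0.63858427, 0.22558913]), 'eef_rot': array([ 1.79903468e+02, -1.07442173e-02, -1.87870069e+01]), 'contact_force': array([1.00403219, 0.15697017, 0.12143182]), 'moment': array([-0.01587028, -0.00427019, -0.02539074]), 'gripper_force': 0.0, 'gripper_width': 0.08780964759922835}
scene dict_keys(['pixels', 'range_z', 'fx', 'fy', 'cx', 'cy', 'position', 'attitude', 'att', 'T']) [ 46.09690605  -0.72363035 -43.60308738] [ 0.1145716  -0.46786799  0.70966765] 414.032330891712 252.30317333121934
holder [([253, 306, 306, 361], 0.87), ([375, 208, 416, 258], 0.85), ([248, 219, 274, 246], 0.79), ([184, 160, 262, 216], 0.44)]
fixture [([186, 156, 262, 217], 0.6)]
cam_lever [([221, 185, 250, 213], 0
[... 1872 characters left out ...]
8.0, 211.0], 0.6, [0.533, -0.049, 0.039]), ([380.0, 223.0], 0.56, [0.723, -0.305, 0.0])]
lever_grip [([228.0, 201.0], 0.76, [0.51, 0.034, 0.046]), ([150.0, 207.0], 0.65, [0.398, 0.213, 0.017])]
pocket_mouth [([215.0, 184.0], 0.69, [0.585, 0.15, 0.026])]
cam_pivot [([238.0, 195.0], 0.62, [0.574, 0.05, 0.027]), ([332.0, 207.0], 0.16, [0.712, -0.17, -0.0])]
fixture [([211.0, 191.0], 0.79, [0.564, 0.144, 0.012])]
wrist dict_keys(['pixels', 'range_z', 'fx', 'fy', 'cx', 'cy', 'hand_eye', 'T']) None None 300.2090363498151 256.7182649480871
holder []
fixture []
cam_lever []
petri_a []
loupe []
vial_1 []
tweezers_a []
holder_grip []
holder_nose []
lever_grip []
pocket_mouth []
cam_pivot []
fixture []
```

Run:
```python
import cv2
a=cv2.imread('pics/scene0.png'); 
cv2.imwrite('pics/scene_crop.png',cv2.resize(a[145:375,110:430],None,fx=2.5,fy=2.5,interpolation=cv2.INTER_CUBIC))
```

```text
(no output)
```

View pics/scene_crop.png

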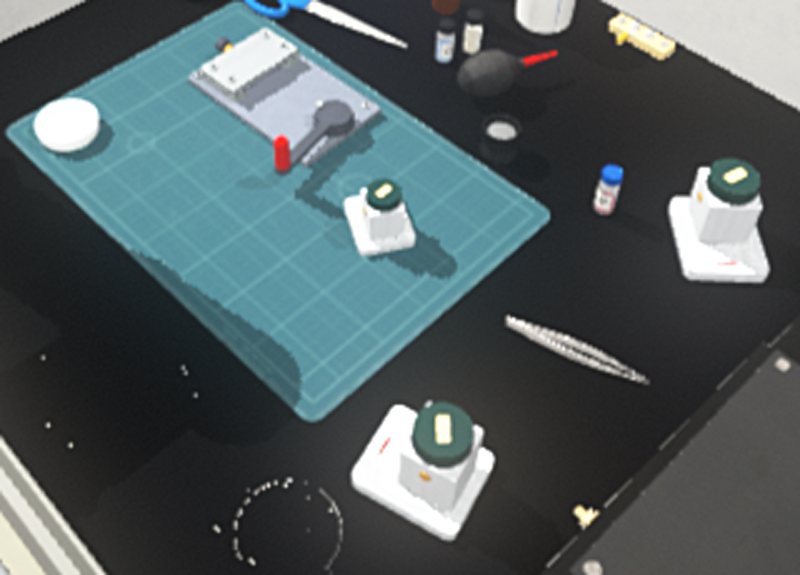

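```bash
cat >> h.py <<'E'
def rel(p,rpy,s=None):
    s=s or r.get_state()
    A=R.from_euler('xyz',s['eef_rot'],degrees=True); B=R.from_euler('xyz',rpy,degrees=True)
    return np.round(A.inv().apply(np.array(p)-s['tcp_pos'])/0.5,4),np.round((A.inv()*B).as_rotvec()/(2*np.pi),4)
E
python3 - <<'E'
from h import *
c=cap('wrist'); print(np.round(c['hand_eye'],3)); print(np.round(c['T'],3),c['fy'],c['cy'])
d=np.load('scene0.npz');W=d['W']
# holder points
m=(np.hypot(W[...,0]-.525,W[...,1]+.07)<.06)&(W[...,2]>0.004)&(W[...,2]<.08)
P=W[m]; print('n',len(P))
for lo,hi in [(.004,.013),(.015,.04),(.042,.062)]:
    q=P[(P[:,2]>lo)&(P[:,2]<hi)]; print(lo,len(q),q.mean(0).round(4),cv2.minAreaRect((q[:,:2]*1000).astype(np.float32)))
print(np.nanmedian(W[240:260,225:240,2]))
print(rel([.53,-.07,.30],[180,0,-90]),rel([.53,-.07,.30],[180,0,0]))
E
```

```text
[[-0.001  0.968  0.25   0.068]
 [ 1.     0.001  0.     0.001]
 [ 0.     0.25  -0.968 -0.158]
 [ 0.     0.     0.     1.   ]]
[[-0.323  0.916  0.236  0.281]
 [-0.946 -0.313 -0.081  0.617]
 [-0.    -0.25   0.968  0.385]
 [ 0.     0.     0.     1.   ]] 300.2090363498151 190.03049138564134
n 581
0.004 224 [ 0.5327 -0.0643  0.0083] ((531.346923828125, -50.61383056640625), (62.294349670410156, 84.81703186035156), 55.38475799560547)
0.015 129 [ 0.5315 -0.0745  0.0275] ((530.0839233398438, -68.44818878173828), (22.951047897338867, 43.41718292236328), 16.064180374145508)
0.042 207 [ 0.5374 -0.0686  0.051 ] ((540.2085571289062, -66.20318603515625), (33.007789611816406, 31.950037002563477), 62.050636291503906)
0.0005391911335316246
(array([ 1.0486,  1.1413, -0.1468]), array([-0.    , -0.    ,  0.1978])) (array([ 1.0486,  1.1413, -0.1468]), array([-0.    , -0.    , -0.0522]))
```

Request:
jog_arm(
  travel=[
    [0.1,0.1,-0.05],
    [0.18,0.18,-0.1],
    [0.26,0.26,-0.15],
    [0.34,0.34,-0.15],
    [0.42,0.42,-0.15],
    [0.5,0.5,-0.15],
    [0.58,0.58,-0.15],
    [0.66,0.66,-0.15],
    [0.74,0.74,-0.15],
    [0.82,0.82,-0.15],
  ],
  dr=[
    [0,0,0.02],
    [0,0,0.04],
    [0,0,0.06],
    [0,0,0.08],
    [0,0,0.1],
    [0,0,0.12],
    [0,0,0.14],
    [0,0,0.16],
    [0,0,0.18],
    [0,0,0.198],
  ],
  claw=[1,1,1,1,1,1,1,1,1,1],
)

```text
time_s: 3.4
tcp_pos: [0.474, 0.1171, 0.3021]
eef_rot: [-179.9, 0.0, -90.3]
contact_force: [0.6, -0.0, 0.1]
gripper_width: 0.0877
gripper_force: 0.0
```

Run:
```python
from h import *
s=r.get_state(); print(s['tcp_pos'],s['eef_rot'],s['joints'].round(1)); print(rel([.53,0,.30],[180,0,-90]))
```

```text
[0.47401477 0.11713691 0.30206518] [-1.79941313e+02  3.91907971e-02 -9.02662987e+01] [ 37.    0.1 -15.    0.  -74.9 -37.3]
(array([ 0.2338, -0.1131,  0.0041]), array([-0.0002,  0.0001, -0.0007]))
```

Request:
jog_arm(
  travel=[
    [0.12,-0.05,0],
    [0.234,-0.113,0],
    [0.234,-0.113,0],
    [0.234,-0.113,0],
    [0.234,-0.113,0],
    [0.234,-0.113,0],
    [0.234,-0.113,0],
    [0.234,-0.113,0],
    [0.234,-0.113,0],
    [0.234,-0.113,0],
  ],
  dr=[
    [0,0,0],
    [0,0,0],
    [0,0,0],
    [0,0,0],
    [0,0,0],
    [0,0,0],
    [0,0,0],
    [0,0,0],
    [0,0,0],
    [0,0,0],
  ],
  claw=[1,1,1,1,1,1,1,1,1,1],
)

```text
time_s: 4.65
tcp_pos: [0.5299, 0.0018, 0.3016]
eef_rot: [180.0, -0.0, -90.1]
contact_force: [0.6, -0.6, 1.2]
gripper_width: 0.088
gripper_force: 0.0
```

Run:
```python
from h import *
c=cap('wrist');W=cloud(c);save(c,'w1.png',None,1.5);np.savez('w1.npz',W=W,im=c['pixels'],T=c['T'],T0=[c['fx'],c['fy'],c['cx'],c['cy']])
for t in ['holder','holder_grip','holder_nose','lever_grip','pocket_mouth','cam_pivot','fixture']:
    print(t,[(np.round(b['at']).tolist(),round(b['conf'],2),np.round(W[int(b['at'][1]),int(b['at'][0])],3).tolist()) for b in r.tip_of(t,'wrist')])
```

```text
holder [([249.0, 118.0], 0.63, [0.542, -0.059, 0.056])]
holder_grip [([247.0, 113.0], 0.96, [0.543, -0.067, 0.056]), ([234.0, 136.0], 0.68, [0.566, -0.032, 0.002])]
holder_nose [([235.0, 138.0], 0.74, [0.565, -0.029, 0.001]), ([359.0, 7.0], 0.69, [0.39, -0.206, -0.001])]
lever_grip [([267.0, 190.0], 0.66, [0.518, 0.036, 0.06])]
pocket_mouth [([221.0, 247.0], 0.88, [0.54, -0.03, 0.384])]
cam_pivot [([214.0, 206.0], 0.72, [0.595, 0.069, 0.026]), ([235.0, 135.0], 0.71, [0.563, -0.034, 0.009])]
fixture [([220.0, 252.0], 0.86, [0.54, -0.029, 0.385])]
```

View pics/w1.png

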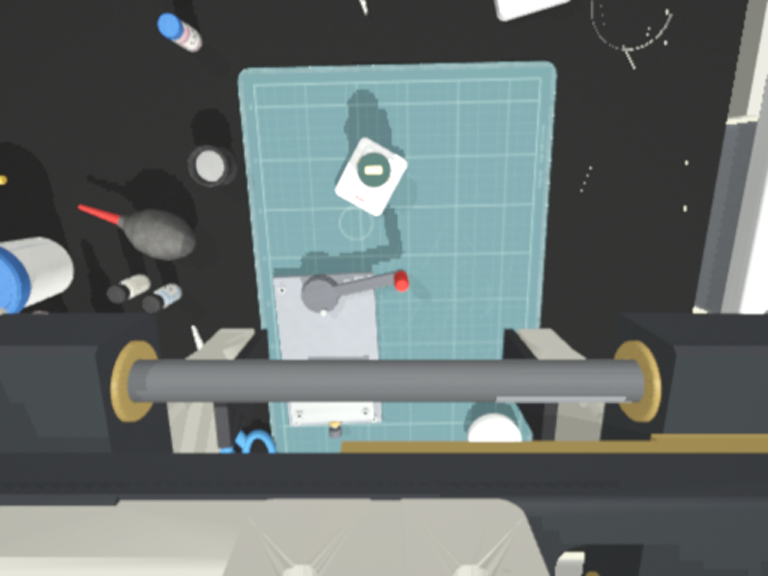

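Request:
jog_arm(
  travel=[
    [-0.1,-0.03,0.04],
    [-0.2,-0.06,0.09],
    [-0.3,-0.09,0.14],
    [-0.376,-0.1,0.163],
    [-0.376,-0.1,0.163],
    [-0.376,-0.1,0.163],
    [-0.376,-0.1,0.163],
    [-0.376,-0.1,0.163],
    [-0.376,-0.1,0.163],
    [-0.376,-0.1,0.163],
  ],
  dr=[
    [0,0,0],
    [0,0,0],
    [0,0,0],
    [0,0,0],
    [0,0,0],
    [0,0,0],
    [0,0,0],
    [0,0,0],
    [0,0,0],
    [0,0,0],
  ],
  claw=[1,1,1,1,1,1,1,1,1,1],
)

```text
time_s: 6.3
tcp_pos: [0.5801, 0.1895, 0.2203]
eef_rot: [-180.0, 0.0, -90.1]
contact_force: [-1.0, -0.2, -0.8]
gripper_width: 0.0878
gripper_force: 0.0
```

```bash
cat > fx.py <<'E'
from h import *
def rects(W,ctr,rad,bands):
    for lo,hi in bands:
        m=(np.hypot(W[...,0]-ctr[0],W[...,1]-ctr[1])<rad)&(W[...,2]>lo)&(W[...,2]<hi)
        n,l,st,ce=cv2.connectedComponentsWithStats(m.astype(np.uint8),connectivity=4)
        for i in np.argsort(-st[1:,4])[:3]+1:
            if st[i,4]<40: continue
            q=W[l==i]; b=cv2.minAreaRect((q[:,:2]*1000).astype(np.float32))
            print((lo,hi),st[i].tolist(),'z',np.median(q[:,2]).round(4),'ctr',np.round(b[0],1),'size',np.round(b[1],1),'ang',round(b[2],2))
E
python3 - <<'E'
from fx import *
c=cap('wrist');W=cloud(c);save(c,'w2.png',None,1.5);np.savez('w2.npz',W=W,im=c['pixels'],T=c['T'],K=[c['fx'],c['fy'],c['cx'],c['cy']])
print(r.get_state()['tcp_pos'])
for t in ['lever_grip','pocket_mouth','cam_pivot','fixture']:
    print(t,[(np.round(b['at'],1).tolist(),round(b['conf'],2),np.round(W[int(b['at'][1]),int(b['at'][0])],4).tolist()) for b in r.tip_of(t,'wrist')])
rects(W,(.59,.12),.15,[(-.003,.003),(.005,.011),(.015,.021),(.0215,.03),(.035,.06)])
print('--holder from w1'); W=np.load('w1.npz')['W']
rects(W,(.545,-.06),.06,[(.004,.012),(.042,.065)])
E
```

```text
[0.5801046  0.18956492 0.22022736]
lever_grip [([321.1, 30.9], 0.96, [0.5176, 0.0438, 0.0557])]
pocket_mouth [([251.0, 131.7], 0.64, [0.5875, 0.1432, 0.0115])]
cam_pivot [([247.1, 68.9], 0.94, [0.5911, 0.0743, 0.0257])]
fixture [([249.2, 140.3], 0.59, [0.5896, 0.1527, 0.0259])]
(-0.003, 0.003) [125, 0, 249, 228, 31064] z 0.0011 ctr [589.3 134.6] size [270.8 298.3] ang 89.67
(-0.003, 0.003) [126, 99, 15, 59, 159] z -0.0005 ctr [735.6 141.1] size [ 5.7 70.9] ang 6.89
(-0.003, 0.003) [179, 200, 13, 11, 67] z -0.0009 ctr [674.3 239.3] size [ 7.5 18.8] ang 54.5
(0.005, 0.011) [198, 39, 95, 149, 7686] z 0.0095 ctr [591.2 126.1] size [104.1 172.2] ang 2.59
(0.005, 0.011) [145, 161, 54, 57, 421] z 0.0075 ctr [690.2 218.2] size [20.3 95.7] ang 49.26
(0.005, 0.011) [253, 37, 17, 5, 47] z 0.0095 ctr [575.6  40.2] size [18.1  3.9] ang 12.4
(0.015, 0.021) [235, 54, 25, 19, 73] z 0.0184 ctr [589.   71.4] size [32.2  8.9] ang 33.04
(0.015, 0.021) [246, 179, 12, 16, 58] z 0.0174 ctr [585.1 209.6] size [16.2 15.1] ang 71.12
(0.015, 0.021) [224, 47, 12, 24, 47] z 0.0183 ctr [612.7  64.4] size [ 6.  24.9] ang 24.93
(0.0215, 0.03) [211, 134, 77, 47, 3200] z 0.0251 ctr [588.9 173.4] size [89.1 51.3] ang 2.74
(0.0215, 0.03) [225, 28, 96, 44, 1683] z 0.0248 ctr [565.8  46.5] size [102.   37.3] ang 22.25
(0.0215, 0.03) [247, 188, 10, 8, 58] z 0.023 ctr [587.  215.8] size [11.1  8.8] ang 5.26
(0.035, 0.06) [313, 17, 17, 20, 240] z 0.0569 ctr [516.5  38.8] size [12.4 13.1] ang 20.39
--holder from w1
(0.004, 0.012) [224, 93, 47, 51, 841] z 0.0096 ctr [545.1 -57.8] size [59.9 49.9] ang 60.96
(0.042, 0.065) [234, 98, 31, 32, 581] z 0.055 ctr [541.2 -64.9] size [31.9 32. ] ang 61.09
```

View pics/w2.png

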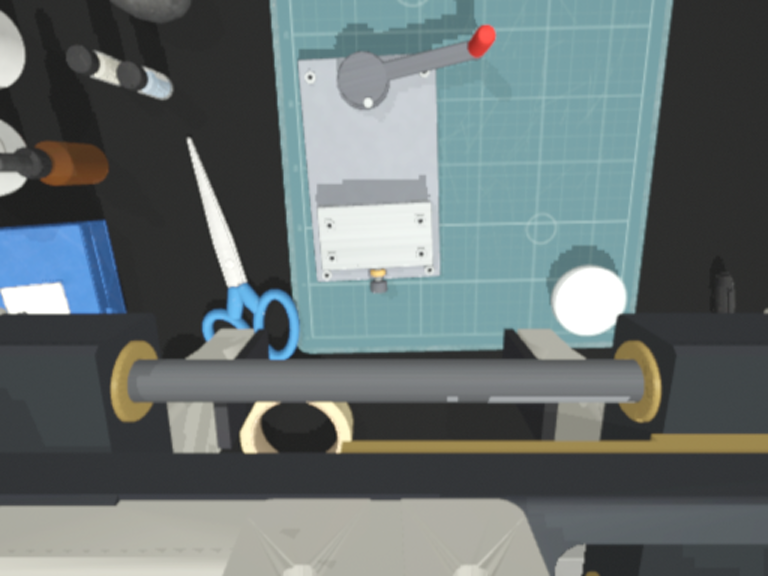

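Run:
```python
from h import *
print(rel([.5412,-.065,.021],[180,0,-119]))
```

```text
(array([0.5095, 0.0772, 0.3981]), array([ 0.    , -0.    ,  0.0804]))
```

Request:
jog_arm(
  travel=[
    [0.1,0.015,0],
    [0.2,0.03,0],
    [0.31,0.05,0.05],
    [0.42,0.065,0.1],
    [0.5095,0.077,0.18],
    [0.5095,0.077,0.26],
    [0.5095,0.077,0.3],
    [0.5095,0.077,0.34],
    [0.5095,0.077,0.37],
    [0.5095,0.077,0.398],
  ],
  dr=[
    [0,0,0.02],
    [0,0,0.04],
    [0,0,0.06],
    [0,0,0.08],
    [0,0,0.0804],
    [0,0,0.0804],
    [0,0,0.0804],
    [0,0,0.0804],
    [0,0,0.0804],
    [0,0,0.0804],
  ],
  claw=[1,1,1,1,1,1,1,1,1,1],
)

```text
time_s: 7.8
tcp_pos: [0.5416, -0.0649, 0.0205]
eef_rot: [-180.0, 0.0, -119.0]
contact_force: [0.2, -0.2, -0.1]
gripper_width: 0.0875
gripper_force: 0.0
```

Request:
jog_arm(
  travel=[
    [0,0,0],
    [0,0,0],
    [0,0,0],
    [0,0,0],
    [0,0,0],
    [0,0,0],
    [0,0,0],
    [0,0,0],
    [0,0,0],
    [0,0,0],
  ],
  dr=[
    [0,0,0],
    [0,0,0],
    [0,0,0],
    [0,0,0],
    [0,0,0],
    [0,0,0],
    [0,0,0],
    [0,0,0],
    [0,0,0],
    [0,0,0],
  ],
  claw=[0.7,0.55,0.45,0.3,0.2,0.2,0.2,0.2,0.2,0.2],
  newtons=25,
)

```text
time_s: 9.05
tcp_pos: [0.5412, -0.065, 0.0212]
eef_rot: [180.0, -0.0, -119.0]
contact_force: [-2.4, 1.3, 4.6]
gripper_width: 0.0321
gripper_force: 25.0
```

Run:
```python
from h import *
s=r.get_state(); print(s['tcp_pos'],s['eef_rot'],s['gripper_width'],s['contact_force'])
u=np.array([-.04676,.99891]); m=np.array([.59012,.1480])
# set-down: holder origin 35.5 mm before lip; grip 8 behind
g=m-u*(.0355+.008); print(g, rel([*g,.10],[180,0,-87.32]), rel([*g,.030],[180,0,-87.32]))
```

```text
[ 0.54120855 -0.06495497  0.02115296] [ 1.79994684e+02 -4.98044791e-03 -1.19001680e+02] 0.03211671973687379 [-2.41135828  1.29961495  4.59932866]
[0.59215406 0.10454742] (array([-0.3459,  0.0753, -0.1577]), array([ 0.   , -0.   , -0.088])) (array([-0.3459,  0.0752, -0.0177]), array([ 0.   , -0.   , -0.088]))
```

Request:
jog_arm(
  travel=[
    [0,0,-0.08],
    [0,0,-0.16],
    [-0.05,0.015,-0.18],
    [-0.15,0.035,-0.18],
    [-0.25,0.055,-0.18],
    [-0.3459,0.0753,-0.18],
    [-0.3459,0.0753,-0.16],
    [-0.3459,0.0753,-0.12],
    [-0.3459,0.0753,-0.06],
    [-0.3459,0.0753,-0.06],
  ],
  dr=[
    [0,0,0],
    [0,0,0],
    [0,0,-0.02],
    [0,0,-0.045],
    [0,0,-0.07],
    [0,0,-0.088],
    [0,0,-0.088],
    [0,0,-0.088],
    [0,0,-0.088],
    [0,0,-0.088],
  ],
  claw=[0.2,0.2,0.2,0.2,0.2,0.2,0.2,0.2,0.2,0.2],
)

```text
time_s: 10.3
tcp_pos: [0.5898, 0.1031, 0.0482]
eef_rot: [179.7, -0.1, -87.4]
contact_force: [-0.2, 1.0, -1.9]
gripper_width: 0.0317
gripper_force: 25.0
```

Run:
```python
from fx import *
s=r.get_state(); print(s['tcp_pos'],s['eef_rot'],s['gripper_width'],s['contact_force'])
g=[.59215,.10455]
print(rel([*g,.030],[180,0,-87.32]))
c=cap('scene');save(c,'s1.png',(170,110,310,215),5)
```

```text
[0.58978013 0.10309787 0.0481973 ] [ 1.79664945e+02 -1.23766469e-01 -8.74045268e+01] 0.031741470956239345 [-0.24091636  1.03998993 -1.93545956]
(array([-0.0028, -0.0051,  0.0364]), array([ 0.0009, -0.0003, -0.0002]))
```

View pics/s1.png

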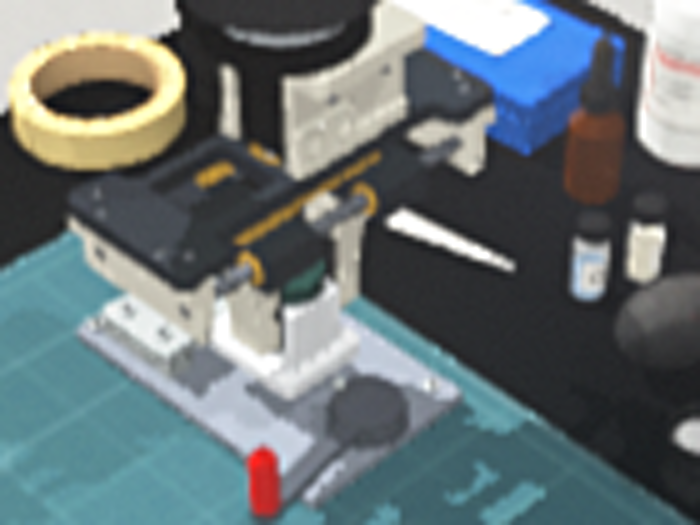

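Request:
jog_arm(
  travel=[
    [0,0,0],
    [0,0,0.01],
    [0,0,0.02],
    [0,0,0.03],
    [0,0,0.036],
    [0,0,0.04],
    [0,0,0.041],
    [0,0,0.042],
    [0,0,0.043],
    [0,0,0.043],
  ],
  dr=[
    [0,0,0],
    [0,0,0],
    [0,0,0],
    [0,0,0],
    [0,0,0],
    [0,0,0],
    [0,0,0],
    [0,0,0],
    [0,0,0],
    [0,0,0],
  ],
  claw=[0.2,0.2,0.2,0.2,0.2,0.2,0.2,0.2,0.2,0.2],
)

```text
time_s: 11.6
tcp_pos: [0.5923, 0.1046, 0.0296]
eef_rot: [-180.0, 0.0, -87.3]
contact_force: [0.3, 0.3, -3.5]
gripper_width: 0.0321
gripper_force: 25.0
```

Run:
```python
from fx import *
s=r.get_state(); print(s['tcp_pos'],s['eef_rot'],s['contact_force'])
```

```text
[0.59225362 0.10456874 0.02961971] [-1.79995373e+02  2.77719887e-03 -8.73265821e+01] [ 0.30206274  0.27603102 -3.48258342]
```

Request:
jog_arm(
  travel=[
    [0,0,0.001],
    [0,0,0.001],
    [0,0,0.001],
    [0,0,0.001],
    [0,0,-0.04],
    [0,0,-0.1],
    [-0.04,0,-0.19],
    [-0.11,0,-0.28],
    [-0.17,0,-0.37],
    [-0.17,0,-0.38],
  ],
  dr=[
    [0,0,0],
    [0,0,0],
    [0,0,0],
    [0,0,0],
    [0,0,0],
    [0,0,0],
    [0,0,0],
    [0,0,0],
    [0,0,0],
    [0,0,0],
  ],
  claw=[0.2,0.45,0.65,0.65,0.65,0.65,0.65,0.65,0.65,0.65],
)

```text
time_s: 12.85
tcp_pos: [0.5899, 0.1921, 0.2237]
eef_rot: [-179.6, 0.2, -87.2]
contact_force: [-0.2, -0.7, -0.6]
gripper_width: 0.0569
gripper_force: 0.0
```

Request:
jog_arm(
  travel=[
    [0,0,0],
    [0,0,0],
    [0,0,0],
    [0,0,0],
    [0,0,0],
    [0,0,0],
    [0,0,0],
    [0,0,0],
    [0,0,0],
    [0,0,0],
  ],
  dr=[
    [0,0,0],
    [0,0,0],
    [0,0,0],
    [0,0,0],
    [0,0,0],
    [0,0,0],
    [0,0,0],
    [0,0,0],
    [0,0,0],
    [0,0,0],
  ],
  claw=[0.65,0.65,0.65,0.65,0.65,0.65,0.65,0.65,0.65,0.65],
)

```text
time_s: 14.1
tcp_pos: [0.5883, 0.1895, 0.2196]
eef_rot: [180.0, -0.0, -87.3]
contact_force: [-1.0, -0.0, 0.9]
gripper_width: 0.057
gripper_force: 0.0
```

Run:
```python
from fx import *
c=cap('wrist');W=cloud(c);save(c,'w3.png',(170,0,340,200),3.5);np.savez('w3.npz',W=W,im=c['pixels'],T=c['T'],K=[c['fx'],c['fy'],c['cx'],c['cy']])
print(r.get_state()['tcp_pos'])
rects(W,(.59,.12),.15,[(.005,.011),(.0135,.0205),(.0215,.03),(.035,.052),(.055,.07)])
```

```text
[0.588276   0.18949211 0.2195859 ]
(0.005, 0.011) [211, 38, 92, 149, 5491] z 0.0095 ctr [591.1 126.2] size [104.1 172. ] ang 2.78
(0.005, 0.011) [152, 162, 51, 54, 386] z 0.008 ctr [686.4 221.4] size [19.9 87. ] ang 48.28
(0.005, 0.011) [150, 151, 10, 15, 75] z 0.0056 ctr [716.8 182.5] size [18.1 11.5] ang 89.33
(0.0135, 0.0205) [235, 77, 44, 54, 1314] z 0.0175 ctr [592.5 112.2] size [50.  59.1] ang 2.65
(0.0135, 0.0205) [237, 46, 36, 27, 130] z 0.0183 ctr [598.9  66.8] size [22.8 39.5] ang 78.95
(0.0135, 0.0205) [252, 185, 12, 10, 44] z 0.0175 ctr [586.9 213.5] size [14.1 11. ] ang 6.45
(0.0215, 0.03) [219, 136, 77, 43, 3217] z 0.0251 ctr [588.8 173. ] size [89.1 50.3] ang 2.56
(0.0215, 0.03) [238, 31, 97, 41, 1683] z 0.0248 ctr [565.9  46.7] size [102.1  37.2] ang 22.4
(0.0215, 0.03) [253, 188, 9, 8, 57] z 0.0232 ctr [587.3 215.5] size [9.8 8.8] ang 3.07
(0.035, 0.052) [327, 27, 14, 14, 75] z 0.0432 ctr [518.5  41.1] size [ 6.8 13.5] ang 46.56
(0.055, 0.07) [242, 79, 30, 31, 733] z 0.0636 ctr [592.9 104. ] size [29.1 28.7] ang 2.7
(0.055, 0.07) [332, 21, 14, 15, 154] z 0.0584 ctr [516.4  38.5] size [12.1 12.2] ang 46.21
```

View pics/w3.png

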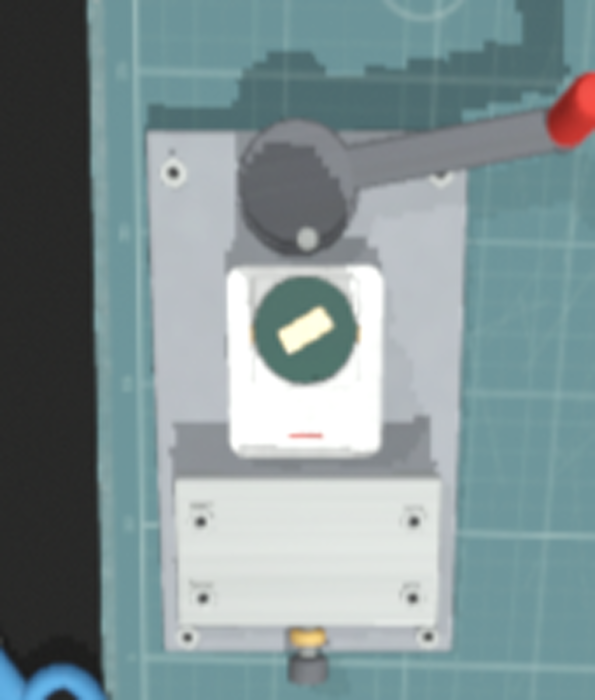

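Run:
```python
from h import *
print(rel([.59225,.10457,.0292],[180,0,-87.32]))
```

```text
(array([0.1701, 0.    , 0.3808]), array([-0.,  0., -0.]))
```

Request:
jog_arm(
  travel=[
    [0.08,0,0.05],
    [0.17,0,0.12],
    [0.17,0,0.2],
    [0.17,0,0.27],
    [0.17,0,0.33],
    [0.17,0,0.36],
    [0.17,0,0.381],
    [0.17,0,0.381],
    [0.17,0,0.381],
    [0.17,0,0.381],
  ],
  dr=[
    [0,0,0],
    [0,0,0],
    [0,0,0],
    [0,0,0],
    [0,0,0],
    [0,0,0],
    [0,0,0],
    [0,0,0],
    [0,0,0],
    [0,0,0],
  ],
  claw=[0.65,0.65,0.65,0.65,0.65,0.65,0.65,0.65,0.65,0.65],
)

```text
time_s: 15.4
tcp_pos: [0.5928, 0.1048, 0.03]
eef_rot: [-179.9, 0.0, -87.3]
contact_force: [-0.0, -0.2, -0.8]
gripper_width: 0.0572
gripper_force: 0.0
```

Request:
jog_arm(
  travel=[
    [0,0,0],
    [0,0,0],
    [0,0,0],
    [0,0,0],
    [0,0,0],
    [0,0,0],
    [0,0.0008,-0.0008],
    [0,0.0016,-0.0008],
    [0,0.0016,-0.0008],
    [0,0.0016,-0.0008],
  ],
  dr=[
    [0,0,0],
    [0,0,0],
    [0,0,0],
    [0,0,0],
    [0,0,0],
    [0,0,0],
    [0,0,0],
    [0,0,0],
    [0,0,0],
    [0,0,0],
  ],
  claw=[0.5,0.4,0.3,0.2,0.2,0.2,0.2,0.2,0.2,0.2],
  newtons=25,
)

```text
time_s: 16.65
tcp_pos: [0.5911, 0.1044, 0.0292]
eef_rot: [180.0, -0.0, -87.3]
contact_force: [-0.2, -0.5, -3.1]
gripper_width: 0.032
gripper_force: 25.0
```

Run:
```python
from h import *
s=r.get_state(); print(s['tcp_pos'],s['eef_rot'],s['contact_force'],s['moment'])
```

```text
[0.59113784 0.10442296 0.0292074 ] [ 1.79965444e+02 -9.51940627e-03 -8.73311732e+01] [-0.23299783 -0.46116285 -3.06141142] [ 0.08948179 -0.08519714 -0.01823433]
```

Request:
jog_arm(
  travel=[
    [-0.004,0,0],
    [-0.008,0,0],
    [-0.011,0,0],
    [-0.014,0,0],
    [-0.017,0,0],
    [-0.02,0,0],
    [-0.022,0,0],
    [-0.024,0,0],
    [-0.026,0,0],
    [-0.026,0,0],
  ],
  dr=[
    [0,0,0],
    [0,0,0],
    [0,0,0],
    [0,0,0],
    [0,0,0],
    [0,0,0],
    [0,0,0],
    [0,0,0],
    [0,0,0],
    [0,0,0],
  ],
  claw=[0.2,0.2,0.2,0.2,0.2,0.2,0.2,0.2,0.2,0.2],
)

```text
time_s: 17.9
tcp_pos: [0.5908, 0.1176, 0.0295]
eef_rot: [-180.0, 0.0, -87.3]
contact_force: [-0.0, -0.7, -2.2]
gripper_width: 0.0319
gripper_force: 25.0
```

Request:
jog_arm(
  travel=[
    [-0.001,0,0],
    [-0.002,0,0],
    [-0.003,0,0],
    [-0.004,0,0],
    [-0.004,0,0],
    [-0.004,0,0],
    [-0.004,0,0],
    [-0.004,0,0],
    [-0.004,0,0],
    [-0.004,0,0],
  ],
  dr=[
    [0,0,0],
    [0,0,0],
    [0,0,0],
    [0,0,0],
    [0,0,0],
    [0,0,0],
    [0,0,0],
    [0,0,0],
    [0,0,0],
    [0,0,0],
  ],
  claw=[0.2,0.2,0.2,0.2,0.2,0.2,0.2,0.2,0.2,0.2],
)

```text
time_s: 19.15
tcp_pos: [0.5907, 0.1195, 0.0295]
eef_rot: [180.0, -0.0, -87.3]
contact_force: [-0.3, 0.8, -2.8]
gripper_width: 0.0322
gripper_force: 25.0
```

Request:
jog_arm(
  travel=[
    [-0.0003,0,0],
    [-0.0006,0,0],
    [-0.0009,0,0],
    [-0.0012,0,0],
    [-0.0012,0,0],
    [-0.0012,0,0],
    [-0.0012,0,0],
    [-0.0012,0,0],
    [-0.0012,0,0],
    [-0.0012,0,0],
  ],
  dr=[
    [0,0,0],
    [0,0,0],
    [0,0,0],
    [0,0,0],
    [0,0,0],
    [0,0,0],
    [0,0,0],
    [0,0,0],
    [0,0,0],
    [0,0,0],
  ],
  claw=[0.2,0.2,0.2,0.2,0.2,0.2,0.2,0.2,0.2,0.2],
)

```text
time_s: 20.4
tcp_pos: [0.5907, 0.1201, 0.0295]
eef_rot: [180.0, -0.0, -87.3]
contact_force: [0.6, 0.4, -2.8]
gripper_width: 0.0316
gripper_force: 25.0
```

Request:
jog_arm(
  travel=[
    [-0.0003,0,0],
    [-0.0006,0,0],
    [-0.0009,0,0],
    [-0.0012,0,0],
    [-0.0012,0,0],
    [-0.0012,0,0],
    [-0.0012,0,0],
    [-0.0012,0,0],
    [-0.0012,0,0],
    [-0.0012,0,0],
  ],
  dr=[
    [0,0,0],
    [0,0,0],
    [0,0,0],
    [0,0,0],
    [0,0,0],
    [0,0,0],
    [0,0,0],
    [0,0,0],
    [0,0,0],
    [0,0,0],
  ],
  claw=[0.2,0.2,0.2,0.2,0.2,0.2,0.2,0.2,0.2,0.2],
)

```text
time_s: 21.65
tcp_pos: [0.5907, 0.1207, 0.0294]
eef_rot: [180.0, -0.0, -87.3]
contact_force: [0.1, -1.2, -3.6]
gripper_width: 0.0318
gripper_force: 25.0
```

Request:
jog_arm(
  travel=[
    [-0.0003,0,0],
    [-0.0006,0,0],
    [-0.0009,0,0],
    [-0.0012,0,0],
    [-0.0012,0,0],
    [-0.0012,0,0],
    [-0.0012,0,0],
    [-0.0012,0,0],
    [-0.0012,0,0],
    [-0.0012,0,0],
  ],
  dr=[
    [0,0,0],
    [0,0,0],
    [0,0,0],
    [0,0,0],
    [0,0,0],
    [0,0,0],
    [0,0,0],
    [0,0,0],
    [0,0,0],
    [0,0,0],
  ],
  claw=[0.2,0.2,0.2,0.2,0.2,0.2,0.2,0.2,0.2,0.2],
)

```text
time_s: 22.9
tcp_pos: [0.5906, 0.1213, 0.0294]
eef_rot: [180.0, -0.0, -87.3]
contact_force: [0.1, 0.6, -2.0]
gripper_width: 0.0317
gripper_force: 25.0
```

Request:
jog_arm(
  travel=[
    [-0.0004,0,0],
    [-0.0008,0,0],
    [-0.0012,0,0],
    [-0.0014,0,0],
    [-0.0014,0,0],
    [-0.0014,0,0],
    [-0.0014,0,0],
    [-0.0014,0,0],
    [-0.0014,0,0],
    [-0.0014,0,0],
  ],
  dr=[
    [0,0,0],
    [0,0,0],
    [0,0,0],
    [0,0,0],
    [0,0,0],
    [0,0,0],
    [0,0,0],
    [0,0,0],
    [0,0,0],
    [0,0,0],
  ],
  claw=[0.2,0.2,0.2,0.2,0.2,0.2,0.2,0.2,0.2,0.2],
)

```text
time_s: 24.15
tcp_pos: [0.5906, 0.122, 0.0295]
eef_rot: [180.0, -0.0, -87.3]
contact_force: [0.4, 0.3, -2.6]
gripper_width: 0.0319
gripper_force: 25.0
```

Request:
jog_arm(
  travel=[
    [-0.0004,0,0],
    [-0.0008,0,0],
    [-0.0012,0,0],
    [-0.0014,0,0],
    [-0.0014,0,0],
    [-0.0014,0,0],
    [-0.0014,0,0],
    [-0.0014,0,0],
    [-0.0014,0,0],
    [-0.0014,0,0],
  ],
  dr=[
    [0,0,0],
    [0,0,0],
    [0,0,0],
    [0,0,0],
    [0,0,0],
    [0,0,0],
    [0,0,0],
    [0,0,0],
    [0,0,0],
    [0,0,0],
  ],
  claw=[0.2,0.2,0.2,0.2,0.2,0.2,0.2,0.2,0.2,0.2],
)

```text
time_s: 25.4
tcp_pos: [0.5906, 0.1224, 0.0295]
eef_rot: [180.0, -0.0, -87.3]
contact_force: [0.1, -4.8, -0.4]
gripper_width: 0.0318
gripper_force: 25.0
```

Request:
jog_arm(
  travel=[
    [-0.0004,0,0],
    [-0.0004,0,0],
    [-0.0004,0,0],
    [-0.0004,0,0],
    [-0.0004,0,0],
    [-0.0004,0,0],
    [-0.0004,0,0],
    [-0.0004,0,0],
    [-0.0004,0,0],
    [-0.0004,0,0],
  ],
  dr=[
    [0,0,0],
    [0,0,0],
    [0,0,0],
    [0,0,0],
    [0,0,0],
    [0,0,0],
    [0,0,0],
    [0,0,0],
    [0,0,0],
    [0,0,0],
  ],
  claw=[0.2,0.2,0.2,0.2,0.2,0.2,0.2,0.2,0.2,0.2],
)

```text
time_s: 26.65
tcp_pos: [0.5905, 0.1225, 0.0295]
eef_rot: [180.0, -0.0, -87.3]
contact_force: [2.3, -6.3, -0.1]
gripper_width: 0.0319
gripper_force: 25.0
```

Run:
```python
from h import *
for i in range(4):
    s=r.get_state(); print(s['tcp_pos'],s['contact_force'],s['moment'].round(2))
m=np.array([.58945,.1480]) # mouth shifted for bias later
W=np.load('w3.npz')['W']
q=W[(np.hypot(W[...,0]-.517,W[...,1]-.04)<.02)&(W[...,2]>.057)]; print(len(q),q.mean(0))
```

```text
[0.5905314  0.12247389 0.02950944] [ 2.27728404 -6.29075411 -0.09308864] [-2.16 -0.52 -0.02]
[0.5905314  0.12247389 0.02950944] [ 2.27728404 -6.29075411 -0.09308864] [-2.16 -0.52 -0.02]
[0.5905314  0.12247389 0.02950944] [ 2.27728404 -6.29075411 -0.09308864] [-2.16 -0.52 -0.02]
[0.5905314  0.12247389 0.02950944] [ 2.27728404 -6.29075411 -0.09308864] [-2.16 -0.52 -0.02]
126 [0.51608514 0.03851793 0.05870298]
```

Request:
jog_arm(
  travel=[
    [0,0,0],
    [0,0,0],
    [0,0,0],
    [0,0,0],
    [0,0,-0.06],
    [0,0,-0.14],
    [0,0,-0.2],
    [0.04,0.06,-0.2],
    [0.08,0.12,-0.2],
    [0.112,0.178,-0.2],
  ],
  dr=[
    [0,0,0],
    [0,0,0],
    [0,0,0],
    [0,0,0],
    [0,0,0],
    [0,0,0],
    [0,0,0],
    [0,0,-0.02],
    [0,0,-0.04],
    [0,0,-0.062],
  ],
  claw=[0.45,0.55,0.65,0.65,0.65,0.65,0.65,0.65,0,0],
)

```text
time_s: 27.9
tcp_pos: [0.5033, 0.0621, 0.1295]
eef_rot: [-180.0, 0.0, -64.8]
contact_force: [0.1, -0.2, -0.1]
gripper_width: 0.0423
gripper_force: 0.0
```

```bash
cat > lev.py <<'E'
from h import *
piv=np.array([.5931,.0750]); A0=92.68+np.degrees(1.788)
def pose(th,gap=0.,c=.0165,rad=.086):
    "tool pose pushing handle at lever angle th (deg)"
    f=np.radians(A0+th); t=np.array([-np.sin(f),np.cos(f)])
    p=piv+rad*np.array([np.cos(f),np.sin(f)])-t*(c+gap)
    return p, A0+th+90-360
def row(th,z,s,gap=0):
    p,y=pose(th,gap); return rel([*p,z],[180,0,y],s)
E
python3 - <<'E'
from lev import *
from fx import rects
s=r.get_state(); print(s['tcp_pos'],s['eef_rot'],s['joints'].round(0))
print(pose(10.1,.010)); print(row(10.1,.032,s,.010))
c=cap('scene');W=cloud(c);save(c,'s2.png',(170,110,310,215),5)
E
```

```text
[0.50327622 0.06214132 0.12952425] [-1.79986884e+02  6.41150943e-03 -6.47631369e+01] [ 29.  10. -28.  -0. -52.  -4.]
(array([0.50400721, 0.06232225]), np.float64(-64.77514623060881))
(array([ 0.0003, -0.0014,  0.195 ]), array([-0.,  0.,  0.]))
```

View pics/s2.png

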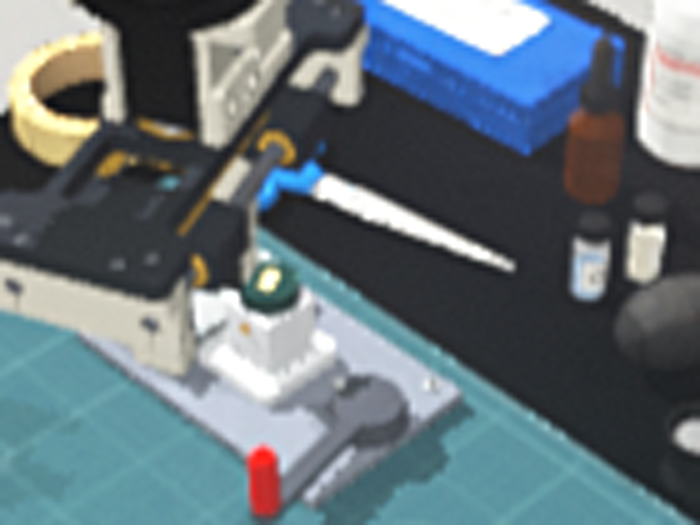

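Request:
jog_arm(
  travel=[
    [0,0,0],
    [0,0,0.03],
    [0,0,0.08],
    [0,0,0.13],
    [0,0,0.17],
    [0,0,0.195],
    [0,0,0.195],
    [0,0,0.195],
    [0,0,0.195],
    [0,0,0.195],
  ],
  dr=[
    [0,0,0],
    [0,0,0],
    [0,0,0],
    [0,0,0],
    [0,0,0],
    [0,0,0],
    [0,0,0],
    [0,0,0],
    [0,0,0],
    [0,0,0],
  ],
  claw=[0,0,0,0,0,0,0,0,0,0],
  newtons=15,
)

```text
time_s: 29.2
tcp_pos: [0.5046, 0.063, 0.0326]
eef_rot: [-179.9, 0.0, -65.0]
contact_force: [-0.5, 0.2, -0.3]
gripper_width: 0.0007
gripper_force: 0.0
```

Run:
```python
from lev import *
s=r.get_state(); print(s['tcp_pos'],s['eef_rot'],s['gripper_width'],s['contact_force'])
for g,th in zip([.005,0,0,0,0,0,0,0,0,0],[10.1,12,20,28,36,44,52,60,66,70]):
    a,b=row(th,.032,s,g); print(a,b)
```

```text
[0.50464151 0.06298502 0.03258145] [-1.79928627e+02  2.32149666e-03 -6.50023754e+01] 0.0006864919848090657 [-0.5393466   0.15371192 -0.33293139]
[0.0107 0.0017 0.0012] [-0.0002  0.     -0.0006]
[0.0264 0.0026 0.0012] [-0.0002  0.     -0.0059]
[0.0507 0.0046 0.0012] [-0.0002 -0.     -0.0281]
[0.0751 0.0032 0.0012] [-0.0002 -0.     -0.0504]
[ 0.0991 -0.0015  0.0012] [-0.0002 -0.     -0.0726]
[ 0.1222 -0.0096  0.0012] [-0.0002 -0.0001 -0.0948]
[ 0.1439 -0.0208  0.0012] [-2.00e-04 -1.00e-04 -1.17e-01]
[ 0.1638 -0.0349  0.0012] [-2.000e-04 -1.000e-04 -1.392e-01]
[ 0.1774 -0.0472  0.0012] [-2.000e-04 -1.000e-04 -1.559e-01]
[ 0.1857 -0.0562  0.0012] [-2.00e-04 -1.00e-04 -1.67e-01]
```

Request:
jog_arm(
  travel=[
    [0.011,0.001,0],
    [0.026,0.002,0],
    [0.051,0.004,0],
    [0.075,0.003,0],
    [0.099,-0.002,0],
    [0.122,-0.01,0],
    [0.144,-0.021,0],
    [0.164,-0.035,0],
    [0.177,-0.047,0],
    [0.186,-0.056,0],
  ],
  dr=[
    [0,0,0],
    [0,0,-0.006],
    [0,0,-0.028],
    [0,0,-0.05],
    [0,0,-0.073],
    [0,0,-0.095],
    [0,0,-0.117],
    [0,0,-0.139],
    [0,0,-0.156],
    [0,0,-0.167],
  ],
  claw=[0,0,0,0,0,0,0,0,0,0],
)

```text
time_s: 30.45
tcp_pos: [0.5688, -0.0097, 0.0319]
eef_rot: [-180.0, 0.0, -4.7]
contact_force: [-3.5, 4.8, 0.9]
gripper_width: 0.0003
gripper_force: 2.4
```

```bash
cat >> lev.py <<'E'
def rep(s):
    y=s['eef_rot'][2]; t=np.array([np.cos(np.radians(y)),np.sin(np.radians(y))])
    print(s['time_s'],s['tcp_pos'].round(4),s['eef_rot'].round(2),'Ftan',round(-s['contact_force'][:2]@t,2),'F',s['contact_force'].round(2))
E
python3 - <<'E'
from lev import *
s=r.get_state(); rep(s); print(pose(70))
for th in [73,76,79,82,85,87,88,89,90,91]:
    print(th,*row(th,.032,s))
E
```

```text
30.45 [ 0.5688 -0.0097  0.0319] [-1.7997e+02  4.0000e-02 -4.7500e+00] Ftan 3.89 F [-3.5   4.82  0.94]
(array([ 0.56935101, -0.00928663]), np.float64(-4.875146230608777))
73 [ 0.0101  0.0006 -0.0001] [-0.0001  0.0001 -0.008 ]
76 [ 0.0193  0.0017 -0.0001] [-0.0001  0.0001 -0.0163]
79 [ 0.0284  0.0022 -0.0001] [-0.0001  0.0001 -0.0246]
82 [ 0.0376  0.0023 -0.0002] [-0.0001  0.0001 -0.033 ]
85 [ 0.0467  0.0019 -0.0002] [-0.0001  0.0001 -0.0413]
87 [ 0.0528  0.0014 -0.0002] [-0.0001  0.0001 -0.0469]
88 [ 0.0559  0.001  -0.0002] [-0.0001  0.0001 -0.0496]
89 [ 0.0589  0.0006 -0.0002] [-0.0001  0.0001 -0.0524]
90 [ 0.0619  0.0002 -0.0002] [-0.0001  0.0001 -0.0552]
91 [ 0.0649 -0.0003 -0.0002] [-0.0001  0.0001 -0.058 ]
```

Request:
jog_arm(
  travel=[
    [0.01,0,0],
    [0.019,0.001,0],
    [0.028,0.0015,0],
    [0.038,0.0015,0],
    [0.047,0.001,0],
    [0.053,0.0005,0],
    [0.059,0,0],
    [0.062,-0.0005,0],
    [0.062,-0.0005,0],
    [0.062,-0.0005,0],
  ],
  dr=[
    [0,0,-0.008],
    [0,0,-0.016],
    [0,0,-0.025],
    [0,0,-0.033],
    [0,0,-0.041],
    [0,0,-0.047],
    [0,0,-0.052],
    [0,0,-0.055],
    [0,0,-0.055],
    [0,0,-0.055],
  ],
  claw=[0,0,0,0,0,0,0,0,0,0],
)

```text
time_s: 31.7
tcp_pos: [0.5996, -0.0122, 0.0318]
eef_rot: [180.0, 0.0, 14.9]
contact_force: [-3.2, -0.2, 1.7]
gripper_width: 0.0006
gripper_force: 1.8
```

Run:
```python
from lev import *
s=r.get_state(); rep(s); print(pose(90))
for th in [92,94,96,98,100]:
    print(th,*row(th,.032,s))
```

```text
31.7 [ 0.5996 -0.0122  0.0318] [1.800e+02 3.000e-02 1.489e+01] Ftan 3.16 F [-3.21 -0.24  1.69]
(array([ 0.59961097, -0.01232615]), np.float64(15.124853769391223))
92 [ 0.006   0.0012 -0.0004] [ 0.      0.0001 -0.0062]
94 [ 0.0121  0.002  -0.0004] [ 0.      0.0001 -0.0118]
96 [ 0.0181  0.0026 -0.0004] [ 0.      0.0001 -0.0173]
98 [ 0.0242  0.003  -0.0004] [-0.      0.0001 -0.0229]
100 [ 0.0303  0.0032 -0.0004] [-0.      0.0001 -0.0284]
```

Request:
jog_arm(
  travel=[
    [0.006,0.001,0],
    [0.012,0.002,0],
    [0.018,0.0025,0],
    [0.018,0.0025,0],
    [0.018,0.0025,0],
    [0.018,0.0025,0],
    [0.018,0.0025,0],
    [0.018,0.0025,0],
    [0.018,0.0025,0],
    [0.018,0.0025,0],
  ],
  dr=[
    [0,0,-0.006],
    [0,0,-0.011],
    [0,0,-0.0167],
    [0,0,-0.0167],
    [0,0,-0.0167],
    [0,0,-0.0167],
    [0,0,-0.0167],
    [0,0,-0.0167],
    [0,0,-0.0167],
    [0,0,-0.0167],
  ],
  claw=[0,0,0,0,0,0,0,0,0,0],
)

```text
time_s: 32.95
tcp_pos: [0.6091, -0.0108, 0.0321]
eef_rot: [180.0, -0.0, 20.9]
contact_force: [-1.0, 0.5, -0.1]
gripper_width: 0.0007
gripper_force: 0.5
```

Run:
```python
from lev import *
s=r.get_state(); rep(s); print(pose(96))
for th in [97.5,99,100.5]:
    print(th,*row(th,.032,s))
```

```text
32.95 [ 0.6091 -0.0108  0.0321] [ 1.800e+02 -3.000e-02  2.093e+01] Ftan 0.75 F [-1.01  0.52 -0.07]
(array([ 0.60870337, -0.01116719]), np.float64(21.124853769391223))
97.5 [0.0035 0.0011 0.0001] [ 0.     -0.0001 -0.0047]
99 [0.0081 0.0018 0.0001] [ 0.     -0.0001 -0.0089]
100.5 [0.0126 0.0023 0.0001] [ 0.     -0.0001 -0.013 ]
```

Request:
jog_arm(
  travel=[
    [0.0005,0.0001,0],
    [0.0009,0.0002,0],
    [0.0014,0.0002,0],
    [0.0018,0.0003,0],
    [0.0023,0.0004,0],
    [0.0027,0.0005,0],
    [0.0032,0.0006,0],
    [0.0036,0.0006,0],
    [0.0041,0.0007,0],
    [0.0045,0.0008,0],
  ],
  dr=[
    [0,0,-0.0004],
    [0,0,-0.0008],
    [0,0,-0.0013],
    [0,0,-0.0017],
    [0,0,-0.0021],
    [0,0,-0.0025],
    [0,0,-0.003],
    [0,0,-0.0034],
    [0,0,-0.0038],
    [0,0,-0.0042],
  ],
  claw=[0,0,0,0,0,0,0,0,0,0],
)

```text
time_s: 34.2
tcp_pos: [0.6111, -0.0105, 0.0319]
eef_rot: [-180.0, 0.0, 22.4]
contact_force: [-3.9, 0.6, 1.6]
gripper_width: 0.0002
gripper_force: 1.8
```

Request:
jog_arm(
  travel=[
    [0.0006,0.0001,0],
    [0.0012,0.0002,0],
    [0.0018,0.0003,0],
    [0.0024,0.0004,0],
    [0.003,0.0005,0],
    [0.0036,0.0006,0],
    [0.0042,0.0007,0],
    [0.0048,0.0008,0],
    [0.0054,0.0009,0],
    [0.006,0.001,0],
  ],
  dr=[
    [0,0,-0.0006],
    [0,0,-0.0011],
    [0,0,-0.0017],
    [0,0,-0.0022],
    [0,0,-0.0028],
    [0,0,-0.0033],
    [0,0,-0.0039],
    [0,0,-0.0044],
    [0,0,-0.005],
    [0,0,-0.0056],
  ],
  claw=[0,0,0,0,0,0,0,0,0,0],
)

```text
time_s: 35.45
tcp_pos: [0.6141, -0.0098, 0.032]
eef_rot: [-180.0, -0.0, 24.5]
contact_force: [-4.2, -0.3, 1.6]
gripper_width: 0.0007
gripper_force: 1.8
```

Run:
```python
from lev import *
s=r.get_state(); rep(s); print(pose(99.5))
```

```text
35.45 [ 0.6141 -0.0098  0.032 ] [-180.     -0.     24.47] Ftan 3.94 F [-4.19 -0.32  1.62]
(array([ 0.61393465, -0.01005391]), np.float64(24.624853769391223))
```

Request:
jog_arm(
  travel=[
    [0.0006,0.0001,0],
    [0.0012,0.0002,0],
    [0.0018,0.0003,0],
    [0.0024,0.0004,0],
    [0.003,0.0005,0],
    [0.0036,0.0006,0],
    [0.0042,0.0007,0],
    [0.0048,0.0008,0],
    [0.0054,0.0009,0],
    [0.006,0.001,0],
  ],
  dr=[
    [0,0,-0.0006],
    [0,0,-0.0011],
    [0,0,-0.0017],
    [0,0,-0.0022],
    [0,0,-0.0028],
    [0,0,-0.0033],
    [0,0,-0.0039],
    [0,0,-0.0044],
    [0,0,-0.005],
    [0,0,-0.0056],
  ],
  claw=[0,0,0,0,0,0,0,0,0,0],
)

```text
time_s: 36.7
tcp_pos: [0.6171, -0.009, 0.032]
eef_rot: [180.0, -0.0, 26.5]
contact_force: [-3.8, -0.8, 0.8]
gripper_width: 0.0003
gripper_force: 1.8
```

Request:
jog_arm(
  travel=[
    [0.0006,0.0001,0],
    [0.0012,0.0002,0],
    [0.0018,0.0003,0],
    [0.0024,0.0004,0],
    [0.003,0.0005,0],
    [0.0036,0.0006,0],
    [0.0042,0.0007,0],
    [0.0048,0.0008,0],
    [0.0054,0.0009,0],
    [0.006,0.001,0],
  ],
  dr=[
    [0,0,-0.0006],
    [0,0,-0.0011],
    [0,0,-0.0017],
    [0,0,-0.0022],
    [0,0,-0.0028],
    [0,0,-0.0033],
    [0,0,-0.0039],
    [0,0,-0.0044],
    [0,0,-0.005],
    [0,0,-0.0056],
  ],
  claw=[0,0,0,0,0,0,0,0,0,0],
)

```text
time_s: 37.95
tcp_pos: [0.62, -0.0082, 0.032]
eef_rot: [180.0, 0.0, 28.5]
contact_force: [-2.7, -1.0, 0.3]
gripper_width: 0.0004
gripper_force: 1.8
```

Request:
jog_arm(
  travel=[
    [0.0006,0.0001,0],
    [0.0012,0.0002,0],
    [0.0018,0.0003,0],
    [0.0024,0.0004,0],
    [0.003,0.0005,0],
    [0.0036,0.0006,0],
    [0.0042,0.0007,0],
    [0.0048,0.0008,0],
    [0.0054,0.0009,0],
    [0.006,0.001,0],
  ],
  dr=[
    [0,0,-0.0006],
    [0,0,-0.0011],
    [0,0,-0.0017],
    [0,0,-0.0022],
    [0,0,-0.0028],
    [0,0,-0.0033],
    [0,0,-0.0039],
    [0,0,-0.0044],
    [0,0,-0.005],
    [0,0,-0.0056],
  ],
  claw=[0,0,0,0,0,0,0,0,0,0],
)

```text
time_s: 39.2
tcp_pos: [0.6228, -0.0072, 0.032]
eef_rot: [-180.0, 0.0, 30.5]
contact_force: [-3.2, -0.7, 1.1]
gripper_width: 0.0007
gripper_force: 1.8
```

Run:
```python
from lev import *
s=r.get_state(); rep(s); print(pose(105.6))
```

```text
39.2 [ 0.6228 -0.0072  0.032 ] [-180.      0.     30.52] Ftan 3.14 F [-3.23 -0.69  1.08]
(array([ 0.62285486, -0.00735835]), np.float64(30.72485376939119))
```

Request:
jog_arm(
  travel=[
    [0.0006,0.0001,0],
    [0.0012,0.0002,0],
    [0.0018,0.0003,0],
    [0.0024,0.0004,0],
    [0.003,0.0005,0],
    [0.0036,0.0006,0],
    [0.0042,0.0007,0],
    [0.0048,0.0008,0],
    [0.0054,0.0009,0],
    [0.006,0.001,0],
  ],
  dr=[
    [0,0,-0.0006],
    [0,0,-0.0011],
    [0,0,-0.0017],
    [0,0,-0.0022],
    [0,0,-0.0028],
    [0,0,-0.0033],
    [0,0,-0.0039],
    [0,0,-0.0044],
    [0,0,-0.005],
    [0,0,-0.0056],
  ],
  claw=[0,0,0,0,0,0,0,0,0,0],
)

```text
time_s: 40.45
tcp_pos: [0.6255, -0.0062, 0.0319]
eef_rot: [-180.0, 0.0, 32.5]
contact_force: [-4.6, -2.9, 1.4]
gripper_width: 0.0006
gripper_force: 2.6
```

Request:
jog_arm(
  travel=[
    [0.0003,0,0],
    [0.0006,0.0001,0],
    [0.0009,0.0001,0],
    [0.0012,0.0002,0],
    [0.0015,0.0002,0],
    [0.0018,0.0003,0],
    [0.0021,0.0003,0],
    [0.0024,0.0004,0],
    [0.0027,0.0004,0],
    [0.003,0.0005,0],
  ],
  dr=[
    [0,0,-0.0003],
    [0,0,-0.0006],
    [0,0,-0.0008],
    [0,0,-0.0011],
    [0,0,-0.0014],
    [0,0,-0.0017],
    [0,0,-0.002],
    [0,0,-0.0022],
    [0,0,-0.0025],
    [0,0,-0.0028],
  ],
  claw=[0,0,0,0,0,0,0,0,0,0],
)

```text
time_s: 41.7
tcp_pos: [0.6265, -0.0058, 0.0319]
eef_rot: [-180.0, 0.1, 33.5]
contact_force: [-6.0, -3.0, 2.4]
gripper_width: 0.0006
gripper_force: 3.2
```

Run:
```python
from lev import *
s=r.get_state(); rep(s); print(pose(108.6))
```

```text
41.7 [ 0.6265 -0.0058  0.0319] [-1.7999e+02  6.0000e-02  3.3530e+01] Ftan 6.69 F [-6.05 -2.99  2.39]
(array([ 0.62712438, -0.00568824]), np.float64(33.72485376939119))
```

Request:
jog_arm(
  travel=[
    [0.0003,0,0],
    [0.0006,0.0001,0],
    [0.0009,0.0001,0],
    [0.0012,0.0002,0],
    [0.0015,0.0002,0],
    [0.0018,0.0003,0],
    [0.0021,0.0003,0],
    [0.0024,0.0004,0],
    [0.0027,0.0004,0],
    [0.003,0.0005,0],
  ],
  dr=[
    [0,0,-0.0003],
    [0,0,-0.0006],
    [0,0,-0.0008],
    [0,0,-0.0011],
    [0,0,-0.0014],
    [0,0,-0.0017],
    [0,0,-0.002],
    [0,0,-0.0022],
    [0,0,-0.0025],
    [0,0,-0.0028],
  ],
  claw=[0,0,0,0,0,0,0,0,0,0],
)

```text
time_s: 42.95
tcp_pos: [0.6275, -0.0055, 0.0319]
eef_rot: [-180.0, 0.1, 34.5]
contact_force: [-6.6, -4.9, 3.1]
gripper_width: 0.0002
gripper_force: 3.8
```

Run:
```python
from lev import *
s=r.get_state(); rep(s); print(pose(109.6))
```

```text
42.95 [ 0.6275 -0.0055  0.0319] [-1.7998e+02  1.1000e-01  3.4530e+01] Ftan 8.26 F [-6.62 -4.95  3.12]
(array([ 0.6285274 , -0.00508214]), np.float64(34.72485376939119))
```

Request:
jog_arm(
  travel=[
    [-0.01,0,0],
    [-0.025,0,0],
    [-0.045,0,0],
    [-0.06,0,0],
    [-0.06,0,-0.06],
    [-0.06,0,-0.14],
    [-0.06,0,-0.22],
    [-0.06,0,-0.3],
    [-0.06,0,-0.36],
    [-0.06,0,-0.36],
  ],
  dr=[
    [0,0,0],
    [0,0,0],
    [0,0,0],
    [0,0,0],
    [0,0,0],
    [0,0,0],
    [0,0,0],
    [0,0,0],
    [0,0,0],
    [0,0,0],
  ],
  claw=[0,0,0,0,0,0,0,0,0,0],
)

```text
time_s: 44.2
tcp_pos: [0.605, -0.0218, 0.2151]
eef_rot: [179.9, -0.3, 34.5]
contact_force: [-0.4, 0.7, 0.6]
gripper_width: 0.0003
gripper_force: 0.0
```

Run:
```python
from fx import *
s=r.get_state(); print(s['time_s'],s['tcp_pos'],s['contact_force'])
c=cap('wrist');W=cloud(c)
a=c['pixels']; d=cap('scene')
cr=cv2.resize(d['pixels'][110:215,170:310],(512,384),interpolation=cv2.INTER_CUBIC)
cv2.imwrite('pics/fin.png',cv2.resize(np.vstack([a,cr])[:,:,::-1],None,fx=.78,fy=.78))
rects(W,(.59,.1),.16,[(.005,.011),(.0135,.0205),(.0215,.03),(.05,.07)])
```

```text
44.2 [ 0.60501634 -0.02181822  0.21506358] [-0.39421633  0.69743592  0.57396636]
(0.005, 0.011) [73, 115, 146, 69, 3194] z 0.0095 ctr [575.5 115.9] size [ 74.3 155.4] ang 3.33
(0.005, 0.011) [94, 27, 137, 95, 2283] z 0.0095 ctr [627.9 126.8] size [ 29.1 171.5] ang 2.68
(0.005, 0.011) [60, 75, 19, 41, 164] z 0.0094 ctr [556.8 202.5] size [44.5 15.5] ang 5.74
(0.0135, 0.0205) [129, 78, 44, 62, 690] z 0.0175 ctr [590.2 124.1] size [50.6 50.8] ang 0.56
(0.0135, 0.0205) [176, 101, 26, 15, 65] z 0.0184 ctr [624.2  82.4] size [ 7.8 30.5] ang 7.16
(0.0135, 0.0205) [69, 59, 8, 14, 59] z 0.0175 ctr [588.1 210.5] size [14.1  7.3] ang 24.65
(0.0215, 0.03) [65, 36, 76, 98, 3888] z 0.0251 ctr [588.2 172.6] size [89.3 51.6] ang 2.86
(0.0215, 0.03) [168, 103, 86, 36, 1422] z 0.0248 ctr [624.7  53.7] size [36.4 97. ] ang 32.49
(0.0215, 0.03) [62, 59, 11, 12, 80] z 0.0232 ctr [586.  215.1] size [ 9.9 11. ] ang 11.32
(0.05, 0.07) [114, 90, 41, 43, 1063] z 0.063 ctr [590.2 121.3] size [31.9 32. ] ang 1.86
(0.05, 0.07) [249, 130, 13, 13, 137] z 0.0583 ctr [640.8   3.5] size [12.5 12.7] ang 34.1
```

View pics/fin.png

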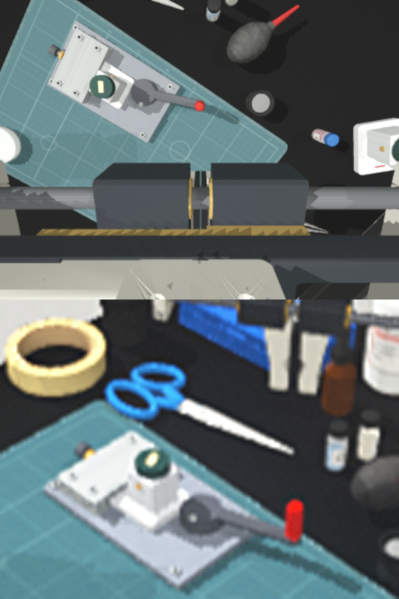

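```bash
python3 -c "
from plant import r
print(r.close_job())"
```

```text
the job is handed in; nothing more can be done
None
```

The smallest holder is mounted and clamped, and the job is handed in at about 44 s. It sits under the lip, seated on the stop at about 6 N. The cam lever is at about 1.9 rad, snug at about 8 N at the handle, and stayed there when I let go. I moved nothing else on the bench.

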